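# Re-seat two terminal brackets under the covers of their junction boxes

## Robot

A 7-joint arm with a two-finger parallel gripper is mounted at the origin on a cart in front of the work surface, level with it; the furniture and walls round the work are solid. World frame = base frame: x ahead of the robot, y to its left, z up, the work surface at z = 0. Lengths are in m, angles in rad, forces in N, time in s.
With the tool pointing down it reaches from about 0.35 to 0.9 m from the base axis. Payload 8.1 kg.
Tool frame: the origin (TCP) lies at the very end of the fingers, on their centre line; the grasp point (between the pads) lies 19 mm behind it; z points along the fingers, y is the line along which they close (so a half turn about z gives the same grasp; the last joint's range is limited). The gripper opens to 92 mm and grips with 3 to 60 N. Pads are 19 mm wide; open, the fingers measure 130 mm over their backs; the gripper's body (75 mm by 190 mm) begins 47 mm behind the grasp point.
Start: joints at [-0.103, 0.434, 0.025, 1.573, -0.012, 1.134, -0.075], TCP at [0.625, -0, 0.227] pointing down, gripper open.
Joint ranges: [-2.62, 2.62], [-0.44, 2.09], [-1.27, 1.32], [0.08, 2.57], [-1.32, 4.46], [0.12, 2], [-2.74, 2.74]. Speed limits (rad/s): [2.22, 2.22, 3.01, 3.01, 3.14, 3.14, 3.14].

## Interface

Orientations are given as a rotation vector (axis times angle).
In Python, from cell import readout, cams, job gives the robot as it stands.
- The arm moves only by the tool drive_tool, never from a script. Its argument "commands" is a list of rows, each a list of 3 entries, a list of its own where there are three numbers: the turn, a rotation vector about the tool's x, y, z in rad, then the shift along the tool's x, y, z in cm, then the gripper's target within -1 to 1 (fully open at 1, half-way at 0, shut at -1). A call has 1 to 20 rows; each row is the pose to reach, as a shift and turn from the pose commanded when the call began, along the tool's axes at that moment; what a row does not reach only later rows make up. A row lasts 1/12 s, in which the tool goes at most 41.7 mm and 7.16 degrees, less where a joint would pass 70% of its speed; a pose out of reach is approached as far as the arm can. A call with a gripper value outside its range is refused whole. The fingers move at their own pace and stop on an object; "newtons" is the grip in N (left out, the last holds). Time passes only in rows, so rows that repeat a pose let the fingers close. It gives the time, the measured TCP pose, the force, the opening and the grip force at its end, in the units of the state.
- readout.observe(): the state, without advancing time (a new reading comes with each control period).
- cams.get_image(name): name is "scene" or "side" or "wrist"; returns the picture (420x560x3 uint8, blue, green, red); there is no depth.
- cams.camera_info(name): a dict with "camera_matrix" (3x3 intrinsics, pixels), "R" (3x3) and "t" (3): a world point X has camera coordinates R X + t. Camera axes: x right, y down, z forward; pixel columns grow to the right and rows downward; lengths in m; the calibration is good to about 2 mm. A picture is of the moment at which its call begins: read the wrist's pose just before it. camera_info takes no time and is no camera call; for the wrist camera it gives the pose at the moment of the call.
- job.sign_off(): hands the job in; it is judged then, once.
The state is a dict: "clock": time; "joints": joint angles; "dq": joint speeds; "joint_efforts": joint torques, N m; "position": TCP position; "ee_rot": TCP orientation; "force": force on the tool from outside, world axes, zero at the start; "ft_torque": the same for the moment, N m; "width": opening from 0.0 (shut) to 1.0 (fully open); "gripper_force": force on a finger pad.
Only numpy, scipy, OpenCV 4.12 (cv2) and the standard library are available. Lean on these libraries where they do the work, as an engineer would, in place of code of your own. Each camera call takes 0.05 s, during which the arm holds its last target. There are 200 camera calls.

## Task

The small L-shaped bracket was put into the large junction box by mistake. Work it out through the slot and fit it into the small box, and fit the large bracket into the large box: each must be tilted to pass toe first through the slot, then righted so that it stands upright with its foot flat on the box floor, reaching under the cover. Let go of both, and leave the capacitor, the bottle and the spool where they stand.

Things in the scene. Friction and masses are not known exactly. Their poses are not given: they have to be found in the camera images.
- large_box: Grey junction box, fixed, outside 88 (x) x 78 (y) x 47 mm high. Origin: centre of its underside; z up; front (-x, two cable glands) faces about to the robot's right. Inside: x -40 to 40, y -35 to 35; floor and walls 4 thick. A fixed 3 mm cover (z 44 to 47) closes the top from the front to x = 4; the rest, x 4 to 40, is the slot. Left or right of the small box.
- small_box: Grey junction box, fixed, outside 88 (x) x 60 (y) x 47 mm high. Origin: centre of its underside; z up; front (-x, two cable glands) faces about to the robot's right. Inside: x -40 to 40, y -26 to 26; floor and walls 4 thick. A fixed 3 mm cover (z 44 to 47) closes the top from the front to x = 4; the rest, x 4 to 40, is the slot. Empty at the start.
- large_box_slot (a point): Centre of the slot of the large box at its top level, 47 mm over the desk; axes as the box. The slot is 36 mm (x) by 70 mm (y), bounded in front by the edge of the cover, behind by the rear wall (top also at 47 mm); 40 mm are free between inner floor and cover.
- small_box_slot (a point): Centre of the slot of the small box at its top level, 47 mm over the desk; axes as the box. The slot is 36 mm (x) by 52 mm (y), bounded in front by the edge of the cover, behind by the rear wall (top also at 47 mm); 40 mm are free between inner floor and cover.
- small_bracket_mid (a point): Small L bracket: foot 66 (x) x 40 (y) x 6 mm, and over its heel an upright grey body 14 (x) x 30 (y), top 100 mm above the underside. Point: on the upright body's axis, 50 mm above the underside; z up, -x to the toe (toe end at -59, heel end at +7). Grip it across the 30 mm near the top. 0.1 to 0.2 kg. Starts in the large box, upright, foot under the cover.
- large_bracket_mid (a point): Large L bracket: foot 66 (x) x 58 (y) x 6 mm, and over its heel an upright grey body 14 (x) x 44 (y), top 100 mm above the underside. Point: on the upright body's axis, 50 mm above the underside; z up, -x to the toe (toe end at -59, heel end at +7). Grip it across the 44 mm near the top. 0.1 to 0.2 kg. Starts upright on the desk, left or right.
- filter_cap_mid (a point): Bystander: black standing filter capacitor, diameter 42 mm, 56 mm high; the point is at its centre.
- flux_bottle_mid (a point): Bystander: small brown bottle with black cap, diameter 37 mm, 84 mm high; the point is at its centre.
- solder_spool_mid (a point): Bystander: standing spool of solder, diameter 60 mm, 62 mm high; the point is at its centre.
There are look-alikes about, which are no part of the job. Leave any green look-alike of the part that bears large_bracket_mid alone.

How it is judged:
By the outcome, as a careful person would: the job done as asked, in the order asked, and still so for the second after the job is handed in, with the robot touching nothing.
It also fails if it takes over 66 s, if anything falls off the work surface, if the arm or the gripper's body presses on something with over 40 N, if the wrist force passes 120 N, or if a joint passes its speed limit or range.

## Working session

There is one attempt and no reset: what is moved stays moved. The work goes in short steps, Python scripts to look and compute and a tool call to move; the robot and the scene stay as the last step left them, time stands still between calls to the robot, and variables do not carry over. Pictures are saved under pics/ and viewed, at most 10 in all, crops included, and the job is handed in when it is done.

Besides the shell and the picture viewer there is one more tool, called after ">>>" as name([rows], argument=value, ...), one row to a line, values as JSON. drive_tool: Moves the arm, as the interface text tells. Its arguments: {"type":"object","properties":{"commands":{"type":"array"},"newtons":{"type":"number"}},"required":["commands"]}

```bash
ls; mkdir -p pics; python3 - <<'E'
from cell import readout,cams
import cv2
s=readout.observe();print(s)
for n in("scene","side"):
    cv2.imwrite(f"pics/{n}0.png",cv2.resize(cams.get_image(n),(800,600),interpolation=cv2.INTER_CUBIC))
    print(cams.camera_info(n))
E
```

```text
pics
{'clock': 0.0, 'joints': array([-0.1026228 ,  0.43525597,  0.02497671,  1.57409785, -0.01157462,
        1.13398135, -0.07510037]), 'dq': array([ 0.00014842, -0.00018697,  0.00099999,  0.00036921,  0.00116366,
       -0.00016358, -0.00057135]), 'joint_efforts': array([ 3.89017032e-04, -6.67853522e+01,  9.84863900e-01, -3.14464223e+01,
       -6.05165795e-02,  4.27553023e-02,  1.12382318e-04]), 'position': array([ 6.24492148e-01, -5.36699757e-05,  2.25924234e-01]), 'ee_rot': array([-2.22077602e+00, -2.22068716e+00,  1.95319762e-03]), 'force': array([-1.00809765, -0.50182742,  0.40473683]), 'ft_torque': array([0.02398889, 0.00925913, 0.0448125 ]), 'gripper_force': 0.0, 'width': 0.9990381071733299}
{'camera_matrix': array([[468.18236797,   0.        , 279.46006575],
       [  0.        , 468.18236797, 213.75106621],
       [  0.        ,   0.        ,   1.        ]]), 'R': array([[ 0.88301207, -0.46901475,  0.01774423],
       [-0.29378009, -0.58179207, -0.75842682],
       [ 0.36603682,  0.66448714, -0.65151661]]), 't': array([-0.55331797,  0.10456813,  0.90387768])}
{'camera_matrix': array([[464.46333106,   0.        , 277.7760812 ],
       [  0.        , 464.46333106, 200.75313506],
       [  0.        ,   0.        ,   1.        ]]), 'R': array([[ 0.97514257, -0.22057548,  0.02105774],
       [-0.12306414, -0.61817059, -0.77635066],
       [ 0.18426119,  0.75446112, -0.62994939]]), 't': array([-0.55096644,  0.0211398 ,  1.02547301])}
```

View pics/scene0.png

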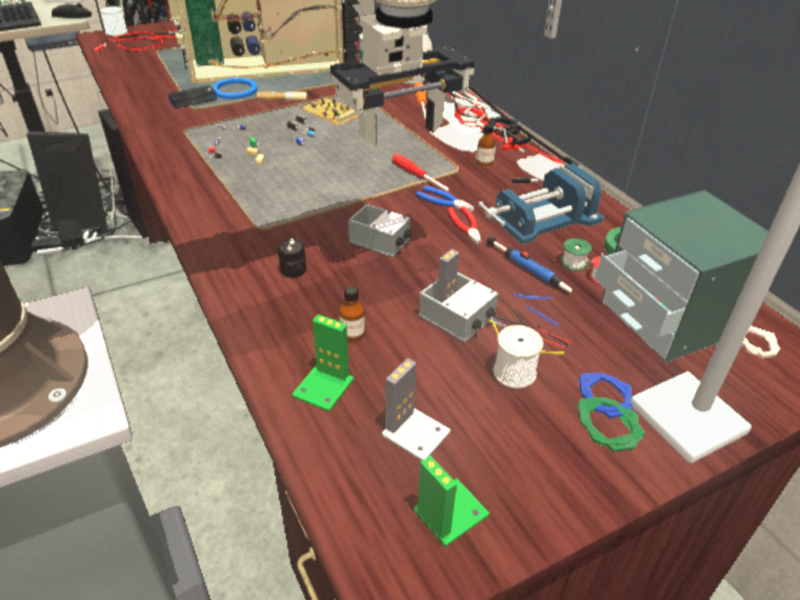

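View pics/side0.png

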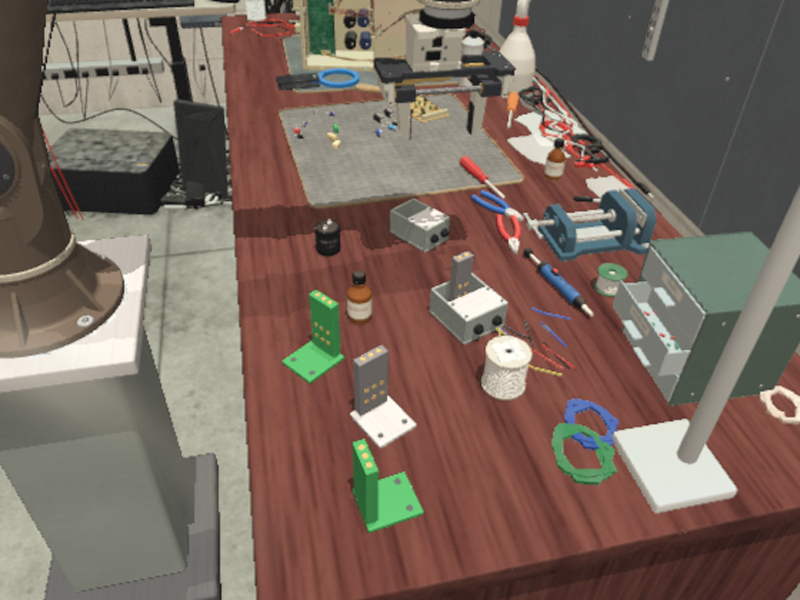

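The scene shows the boxes (small at (380,228), large at (458,300) holding the small bracket), and the grey large bracket at (405,410) between two green look-alikes. I'll enlarge for corners.

```bash
python3 - <<'E'
import cv2,numpy as np
from cell import cams
a=cams.get_image("scene");b=cams.get_image("side")
cv2.imwrite("pics/a.png",a);cv2.imwrite("pics/b.png",b)
def c(im,x,y,w,h,s):return cv2.resize(im[y:y+h,x:x+w],None,fx=s,fy=s,interpolation=cv2.INTER_CUBIC)
# boxes: 5x, 400x600 each -> 112x? 
cv2.imwrite("pics/c1.png",np.vstack([np.hstack([c(a,235,135,80,60,5),c(b,265,130,80,60,5)]),np.hstack([c(a,285,180,80,60,5),c(b,290,180,80,60,5)])]))
cv2.imwrite("pics/c2.png",np.hstack([c(a,250,240,80,100,5),c(b,230,230,80,100,5)]))
E
```

```text
(no output)
```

View pics/c1.png

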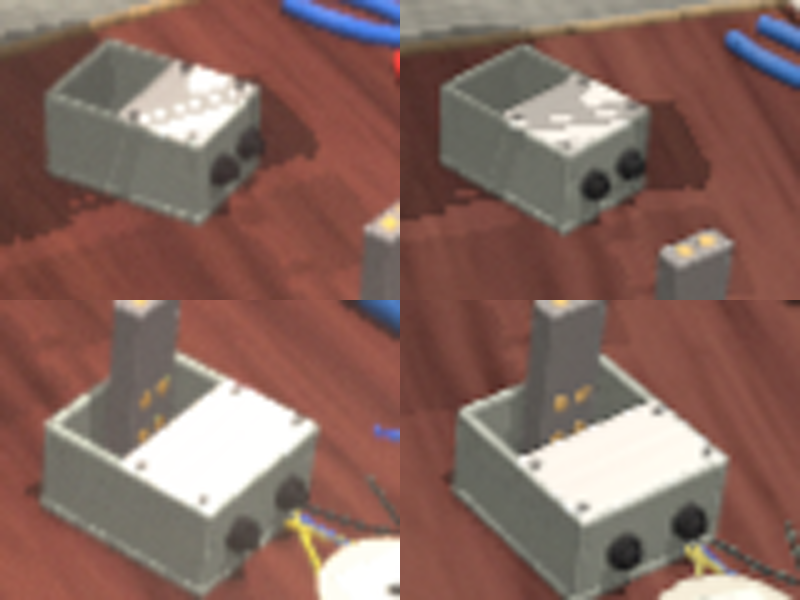

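View pics/c2.png

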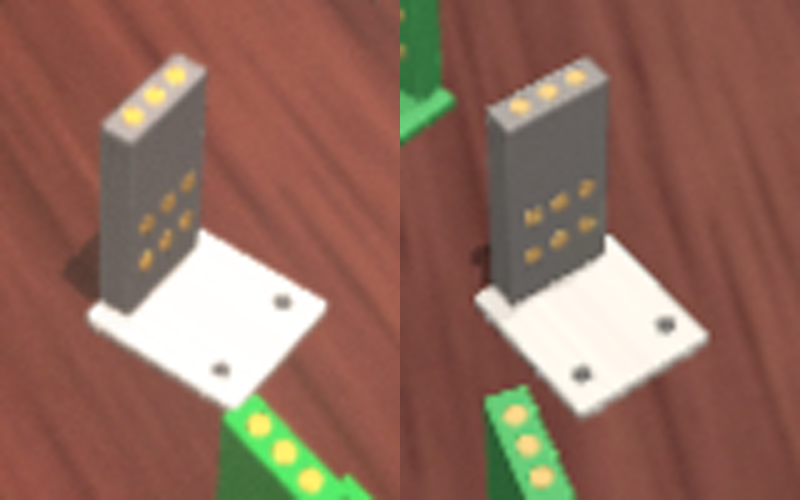

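The corners are readable in both views: small box top corners near (205,143)/(170,150) in the crops, large box near (210,212)/(180,220), large bracket top near (130,142)/(110,132). Now fit poses.

```bash
cat > fit.py <<'E'
import numpy as np
from cell import cams
from scipy.optimize import least_squares
CI={n:cams.camera_info(n) for n in("scene","side")}
def proj(n,X):
    c=CI[n];p=(np.atleast_2d(X)@c["R"].T+c["t"])@c["camera_matrix"].T
    return p[:,:2]/p[:,2:]
def pose(q,z,L):
    c,s=np.cos(q[2]),np.sin(q[2]);L=np.array(L)/1000
    return np.c_[q[0]+c*L[:,0]-s*L[:,1],q[1]+s*L[:,0]+c*L[:,1],z+L[:,2]]
def fit(z,L,obs,q0=(0.6,0,1.57)):
    def f(q):
        P=pose(q,z,L);return np.concatenate([(proj(n,P)-o)[~np.isnan(o[:,0])].ravel() for n,o in obs.items()])
    r=least_squares(f,q0,loss="soft_l1");print(np.round(r.x,4),"rms",np.sqrt(np.mean(r.fun**2)).round(2),np.round(f(r.x),1));return r.x
def C(off,pts):return np.array(off)+np.array(pts,float)/5-0.0
def ray(n,px,z):
    c=CI[n];d=c["R"].T@np.linalg.inv(c["camera_matrix"])@np.r_[px,1];o=-c["R"].T@c["t"]
    return o+d*(z-o[2])/d[2]
E
python3 - <<'E'
from fit import *
import cv2
box=lambda h:[(-44,h,47),(44,h,47),(44,-h,47),(-44,-h,47),(-44,h,0)]
print("small");fit(0,box(30),{"scene":C((235,135),[(205,143),(47,92),(108,42),(260,88),(197,222)]),"side":C((265,130),[(170,150),(42,87),(123,45),(248,105),(167,233)])})
print("large");fit(0,box(39),{"scene":C((285,180),[(210,212),(45,125),(180,55),(317,128),(200,293)]),"side":C((290,180),[(180,220),(60,112),(200,57),(327,162),(177,298)])})
L=[(7,22,50),(-7,22,50),(-7,-22,50),(7,-22,50),(-59,29,-44),(-59,-29,-44),(7,29,-44)]
print("lb");fit(.05,L,{"scene":C((250,240),[(102,124),(130,142),(207,70),(178,53),(235,405),(327,303),(88,315)]),"side":C((230,230),[(88,108),(110,132),(207,75),(187,58),(185,407),(307,335),(75,298)])})
s=.7
for n,p,z in[("spool",(517,357),.031),("bottle",(352,315),.042),("cap",(292,258),.028),("greenA",(331,322),.1),("greenB",(437,470),.1)]:print(n,ray("scene",np.array(p)*s,z).round(3))
for n,p,z in[("spool",(506,367),.031),("bottle",(360,297),.042),("cap",(328,238),.028),("greenA",(324,298),.1),("greenB",(364,452),.1)]:print(n,ray("side",np.array(p)*s,z).round(3))
a=cv2.imread("pics/a.png");b=cv2.imread("pics/b.png")
c=lambda im,x,y:cv2.resize(im[y:y+60,x:x+40],None,fx=10,fy=10,interpolation=cv2.INTER_CUBIC)
cv2.imwrite("pics/c3.png",np.hstack([c(a,295,168),c(b,303,168)]))
E
```

```text
small
[0.6195 0.0604 2.1512] rms 0.63 [-0.6  0.6 -0.7  0.3 -0.2 -1.1  0.3 -0.6  0.7  0.8  0.3  0.8 -0.3 -0.8
 -0.2 -1.2  0.9  0.3 -0.1  0. ]
large
[ 0.6359 -0.1711  1.9197] rms 1.44 [-0.2  1.1 -0.2 -0.4 -4.2 -2.8  0.9  0.  -0.1  1.7  0.7  0.8 -0.3 -1.1
  0.5 -1.6  0.9 -0.6 -0.7  2. ]
lb
[ 0.4593 -0.3163  2.0154] rms 0.47 [-0.7  0.4  0.4  0.6  0.3 -0.1 -0.5 -0.2  0.2  0.7  0.1  0.1 -0.4  0.3
 -0.4 -0.3 -0.1 -0.4  0.9  0.1  0.1 -1.  -0.3  0.8  0.7 -0.5  0.1 -0.6]
spool [ 0.645 -0.308  0.031]
bottle [ 0.475 -0.139  0.042]
cap [0.454 0.046 0.028]
greenA [ 0.419 -0.199  0.1  ]
greenB [ 0.426 -0.458  0.1  ]
spool [ 0.645 -0.308  0.031]
bottle [ 0.477 -0.138  0.042]
cap [0.454 0.042 0.028]
greenA [ 0.418 -0.199  0.1  ]
greenB [ 0.424 -0.456  0.1  ]
```

View pics/c3.png

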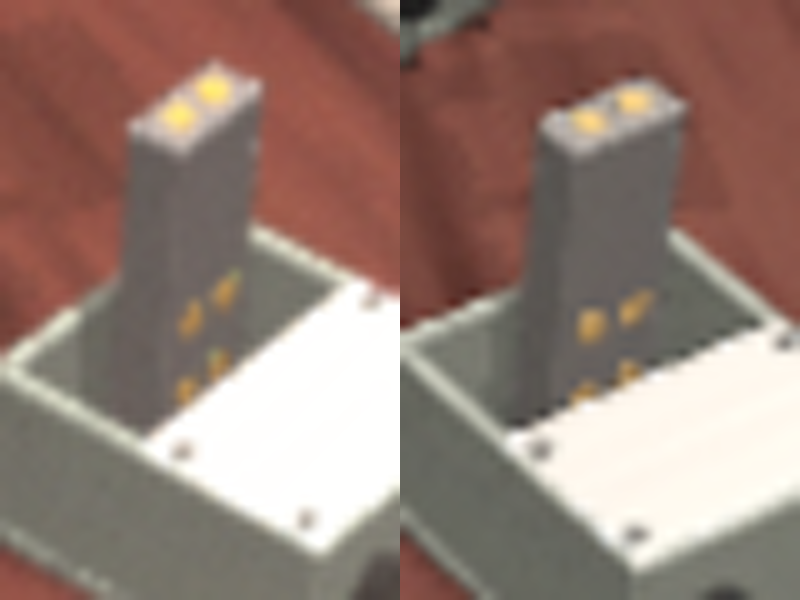

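The crop shows the small bracket's top corners (130,127),(180,155),(262,85),(215,62) in scene, (142,125),(172,158),(288,103),(248,78) in side. Refit with the hidden box corner dropped and pixel-centre shift.

```bash
sed -i 's|/5-0.0|/5-0.4|' fit.py; python3 - <<'E'
from fit import *
n=np.nan
box=lambda h:[(-44,h,47),(44,h,47),(44,-h,47),(-44,-h,47),(-44,h,0)]
print("small");fit(0,box(30),{"scene":C((235,135),[(205,143),(47,92),(108,42),(260,88),(197,222)]),"side":C((265,130),[(170,150),(42,87),(123,45),(248,105),(167,233)])})
print("large");fit(0,box(39),{"scene":C((285,180),[(210,212),(45,125),(n,n),(317,128),(200,293)]),"side":C((290,180),[(180,220),(60,112),(n,n),(327,162),(177,298)])})
L=[(7,22,50),(-7,22,50),(-7,-22,50),(7,-22,50),(-59,29,-44),(-59,-29,-44),(7,29,-44)]
print("lb");fit(.05,L,{"scene":C((250,240),[(102,124),(130,142),(207,70),(178,53),(235,405),(327,303),(88,315)]),"side":C((230,230),[(88,108),(110,132),(207,75),(187,58),(185,407),(307,335),(75,298)])})
L=[(7,15,50),(-7,15,50),(-7,-15,50),(7,-15,50)]
D=lambda o,p:np.array(o)+np.array(p)/10-.45
print("sb");q=fit(.054,L,{"scene":D((295,168),[(130,127),(180,155),(262,85),(215,62)]),"side":D((303,168),[(142,125),(172,158),(288,103),(248,78)])})
q=fit(.054,[(-59,0,0),(7,0,0)],{"scene":np.full((2,2),300.)}) if 0 else q
E
```

```text
small
[0.6192 0.0623 2.1514] rms 0.62 [-0.7  0.6 -0.8  0.4 -0.2 -1.   0.2 -0.5  0.7  0.8  0.3  0.8 -0.2 -0.8
 -0.1 -1.1  0.9  0.3 -0.   0. ]
large
[ 0.6358 -0.1681  1.9318] rms 0.82 [-0.3  0.7 -0.5 -0.6  0.4 -0.6 -0.2  1.2  0.9  0.3 -0.4 -1.3  0.8 -1.3
 -0.4  1.5]
lb
[ 0.459  -0.3153  2.0154] rms 0.49 [-0.7  0.4  0.3  0.6  0.2  0.  -0.5 -0.1  0.1  0.7  0.   0.1 -0.5  0.4
 -0.3 -0.3  0.  -0.4  1.   0.1  0.2 -1.  -0.2  0.7  0.8 -0.6  0.2 -0.6]
sb
[ 0.6276 -0.1476  1.9686] rms 0.41 [-0.3  0.3  0.2  0.1  0.5  0.5 -0.3  0.3 -0.6 -0.5  0.7 -0.4  0.2  0.2
 -0.1 -0.6]
```

```bash
cat > plan.py <<'E'
import numpy as np
from scipy.sparse import coo_matrix
from scipy.sparse.csgraph import dijkstra
def rect(x0,x1,z0,z1):return (x0,x1,z0,z1)
def sd(P,r):
    cx,cz,hx,hz=(r[0]+r[1])/2,(r[2]+r[3])/2,(r[1]-r[0])/2,(r[3]-r[2])/2
    q=np.abs(P-[cx,cz])-[hx,hz]
    return np.hypot(*np.maximum(q,0).T).T+np.minimum(q.max(-1),0)
def bnd(r,n=24):
    t=np.linspace(0,1,n);x0,x1,z0,z1=r
    X=x0+(x1-x0)*t;Z=z0+(z1-z0)*t;o=np.ones(n)
    return np.r_[np.c_[X,o*z0],np.c_[X,o*z1],np.c_[o*x0,Z],np.c_[o*x1,Z]]
OB=[(-44,4,40,43),(40,44,-4,43),(-44,-40,-4,43),(-300,200,-60,0)]   # frame: inner floor z=0 (desk -4 ignored)
BR=[(-59,7,0,6),(-7,7,6,100)]
GR=[(-10,10,-19,47),(-38,38,47,200)]  # about grasp pt, along tool -z up
zg=82
def clear(x,z,th,phi):
    """bracket ref (axis,underside) at x,z; tilt th toward -x (deg); gripper prettilt phi (gripper leans +x)"""
    m=99.
    def rot(P,a):c,s=np.cos(a),np.sin(a);return np.c_[c*P[:,0]-s*P[:,1],s*P[:,0]+c*P[:,1]]
    a=np.radians(th)
    for r in BR:
        P=rot(bnd(r),a)+[x,z]
        for o in OB:
            m=min(m,sd(P,o).min(),sd(rot(bnd(o,8)-[x,z],-a),r).min())
    g=rot(np.array([[0,zg]]),a)[0]+[x,z];b=a-np.radians(phi)
    for r in GR:
        P=rot(bnd(r),b)+g
        for o in OB:m=min(m,sd(P,o).min())
    return m
def plan(phi,start,goal,thmax):
    X=np.arange(-8,80,3.);X=np.unique(np.r_[X,start[0]]);Z=np.r_[0,np.arange(2,110,3.)];T=np.arange(0,thmax+1,4.)
    sh=(len(X),len(Z),len(T));C=np.array([[[clear(x,z,t,phi) for t in T] for z in Z] for x in X])
    id=np.arange(C.size).reshape(sh);I,J,W=[],[],[]
    ok=C>-0.1
    for dx in(-1,0,1):
     for dz in(-1,0,1):
      for dt in(-1,0,1):
        if (dx,dz,dt)<=(0,0,0):continue
        s=lambda d,n:(slice(max(0,-d),n-max(0,d)),slice(max(0,d),n-max(0,-d)))
        a=tuple(s(d,n)[0] for d,n in zip((dx,dz,dt),sh));b=tuple(s(d,n)[1] for d,n in zip((dx,dz,dt),sh))
        c=np.minimum(C[a],C[b]);k=ok[a]&ok[b]
        w=np.sqrt(dx*dx+dz*dz+2*dt*dt)*(1+60*np.exp(-np.maximum(c,0)/1.2))
        I.append(id[a][k]);J.append(id[b][k]);W.append(w[k])
    I,J,W=map(np.concatenate,(I,J,W))
    n=lambda p:id[np.abs(X-p[0]).argmin(),np.abs(Z-p[1]).argmin(),np.abs(T-p[2]).argmin()]
    D,pr=dijkstra(coo_matrix((W,(I,J)),shape=(C.size,)*2),directed=False,indices=n(start),return_predecessors=True)
    k=n(goal);path=[]
    while k>=0:
        i=np.unravel_index(k,sh);path.append((X[i[0]],Z[i[1]],T[i[2]],C[i].round(1)));k=pr[k]
    return D[n(goal)],path[::-1]
E
python3 - <<'E'
from plan import *
import time
for thm in(32,44,60):
    t=time.time();d,p=plan(25,(22,0,0),(22,106,thm),thm)
    mx=[q[3] for q in p if q[1]>3]
    print(thm,round(d),min(mx) if mx else None,max(q[2] for q in p),round(time.time()-t))
    if thm>=44:print([tuple(float(v) for v in q) for q in p])
E
```

```text
32 166 4.0 32.0 32
44 143 5.0 44.0 45
[(22.0, 0.0, 0.0, 0.0), (22.0, 2.0, 0.0, 2.0), (25.0, 5.0, 0.0, 5.0), (25.0, 8.0, 0.0, 6.0), (25.0, 11.0, 0.0, 6.0), (25.0, 14.0, 4.0, 5.7), (25.0, 17.0, 8.0, 5.7), (25.0, 20.0, 12.0, 6.0), (25.0, 23.0, 16.0, 6.6), (25.0, 26.0, 16.0, 6.6), (25.0, 29.0, 20.0, 7.5), (25.0, 32.0, 24.0, 7.7), (25.0, 35.0, 28.0, 7.3), (25.0, 38.0, 32.0, 6.7), (28.0, 41.0, 36.0, 6.3), (31.0, 44.0, 36.0, 6.1), (34.0, 47.0, 40.0, 6.9), (37.0, 50.0, 40.0, 7.3), (40.0, 53.0, 44.0, 7.2), (43.0, 56.0, 44.0, 7.3), (46.0, 59.0, 44.0, 7.3), (49.0, 62.0, 44.0, 7.4), (52.0, 65.0, 44.0, 7.5), (55.0, 68.0, 44.0, 7.6), (58.0, 71.0, 44.0, 7.6), (58.0, 74.0, 44.0, 7.9), (58.0, 77.0, 44.0, 7.4), (58.0, 80.0, 44.0, 7.4), (58.0, 83.0, 44.0, 8.1), (55.0, 86.0, 44.0, 7.6), (52.0, 89.0, 44.0, 7.5), (49.0, 92.0, 44.0, 8.4), (46.0, 95.0, 44.0, 11.0), (43.0, 98.0, 44.0, 14.0), (40.0, 101.0, 44.0, 17.0), (37.0, 104.0, 44.0, 20.0), (34.0, 107.0, 44.0, 23.0), (31.0, 107.0, 44.0, 23.0), (28.0, 107.0, 44.0, 23.0), (25.0, 107.0, 44.0, 23.0), (22.0, 107.0, 44.0, 23.0)]
60 141 5.0 60.0 51
[(22.0, 0.0,
[... 320 characters left out ...]
, 6.7), (28.0, 41.0, 36.0, 6.3), (31.0, 44.0, 36.0, 6.1), (34.0, 47.0, 40.0, 6.9), (34.0, 50.0, 44.0, 7.6), (37.0, 53.0, 48.0, 8.9), (37.0, 56.0, 52.0, 9.5), (40.0, 59.0, 56.0, 8.9), (40.0, 62.0, 56.0, 10.6), (40.0, 65.0, 56.0, 9.9), (43.0, 68.0, 60.0, 9.9), (43.0, 71.0, 60.0, 11.4), (43.0, 74.0, 60.0, 10.8), (46.0, 77.0, 60.0, 11.8), (46.0, 80.0, 60.0, 10.4), (46.0, 83.0, 60.0, 8.9), (46.0, 86.0, 60.0, 7.6), (46.0, 89.0, 60.0, 7.3), (46.0, 92.0, 60.0, 7.4), (46.0, 95.0, 60.0, 8.3), (43.0, 98.0, 60.0, 8.1), (40.0, 101.0, 60.0, 9.2), (37.0, 104.0, 60.0, 10.5), (34.0, 107.0, 60.0, 12.9), (31.0, 107.0, 60.0, 12.9), (28.0, 107.0, 60.0, 12.9), (25.0, 107.0, 60.0, 12.9), (22.0, 107.0, 60.0, 12.9)]
```

```bash
cat > rel.py <<'E'
import numpy as np
from scipy.spatial.transform import Rotation as Ro
from cell import readout
PRE=np.radians(22);ZG=.082
SB=(.6192,.0623,2.1514);LB=(.6358,-.1681,1.9318)
def tgt(fr,x,y,z,th,back=0,floor=.004,pre=PRE,zg=ZG):
    """fr=(X,Y,yaw); bracket axis at x,y mm, underside z mm over floor, tilt th deg -> TCP pose"""
    Rz=Ro.from_euler("z",fr[2]).as_matrix();a=np.radians(th)
    p=np.array([x,y,z])/1e3+zg*np.array([-np.sin(a),0,np.cos(a)])
    R=Rz@np.diag([1,-1,-1])@Ro.from_euler("y",a-pre).as_matrix()
    return np.r_[fr[0],fr[1],floor]+Rz@p+R[:,2]*(.019-back/1e3),R
def show(ts,base=None):
    s=readout.observe();P,R=base or (s["position"],Ro.from_rotvec(s["ee_rot"]).as_matrix())
    for p,Rt in ts:
        d=R.T@(p-P)*100;r=Ro.from_matrix(R.T@Rt).as_rotvec()
        print([np.round(r,3).tolist(),np.round(d,2).tolist()],"rows",round(max(np.linalg.norm(d)/4.17,np.degrees(np.linalg.norm(r))/7.16),1))
    return s
E
python3 - <<'E'
from rel import *
f=(.6276,-.1476,1.95)
s=show([tgt(f,0,0,0,0,60),tgt(f,0,0,0,0)]);print(s["clock"],s["force"])
E
```

```text
[[-0.074, -0.379, -0.374], [-13.33, -0.27, 10.23]] rows 4.3
[[-0.074, -0.379, -0.374], [-15.42, 0.57, 15.79]] rows 5.3
0.2 [-0.1118424  -0.16142854 -1.04172618]
```

>>> drive_tool([
  [[-0.074,-0.379,-0.374],[-13.33,-0.27,10.23],1],
  [[-0.074,-0.379,-0.374],[-13.33,-0.27,10.23],1],
  [[-0.074,-0.379,-0.374],[-13.33,-0.27,10.23],1],
  [[-0.074,-0.379,-0.374],[-13.33,-0.27,10.23],1],
  [[-0.074,-0.379,-0.374],[-13.33,-0.27,10.23],1],
  [[-0.074,-0.379,-0.374],[-13.33,-0.27,10.23],1],
  [[-0.074,-0.379,-0.374],[-13.33,-0.27,10.23],1],
  [[-0.074,-0.379,-0.374],[-13.33,-0.27,10.23],1],
  [[-0.074,-0.379,-0.374],[-13.33,-0.27,10.23],1],
  [[-0.074,-0.379,-0.374],[-13.33,-0.27,10.23],1],
], newtons=40)

```text
clock: 1.03
position: [0.6234, -0.1331, 0.1255]
ee_rot: [1.577, 2.322, -0.302]
force: [0.5, 0.2, -0.6]
width: 1.001
gripper_force: 0.0
```

```bash
python3 - <<'E'
from rel import *
from cell import cams
import cv2
f=(.6276,-.1476,1.95)
s=show([tgt(f,0,0,0,0,60),tgt(f,0,0,0,0)]);print(s["clock"],s["joints"].round(2),s["dq"].max())
I=cams.camera_info("wrist");im=cams.get_image("wrist").copy()
def pr(X):
    p=(np.array(X)@I["R"].T+I["t"])@I["camera_matrix"].T;return p[:,:2]/p[:,2:]
def draw(fr,L,z,col):
    c,q=np.cos(fr[2]),np.sin(fr[2]);L=np.array(L)/1e3
    u=pr(np.c_[fr[0]+c*L[:,0]-q*L[:,1],fr[1]+q*L[:,0]+c*L[:,1],z+L[:,2]])
    cv2.polylines(im,[np.round(u*8).astype(int)],True,col,1,shift=3)
draw(f,[(7,15,0),(-7,15,0),(-7,-15,0),(7,-15,0)],.104,(0,0,255))
draw(LB,[(44,39,0),(-44,39,0),(-44,-39,0),(44,-39,0)],.047,(255,0,0));draw(LB,[(40,35,0),(4,35,0),(4,-35,0),(40,-35,0)],.047,(255,0,0))
draw(SB,[(44,30,0),(-44,30,0),(-44,-30,0),(44,-30,0)],.047,(0,255,0))
cv2.imwrite("pics/w1.png",cv2.resize(im,(800,600),interpolation=cv2.INTER_CUBIC))
E
```

```text
[[0.003, -0.0, -0.002], [0.09, -0.14, 0.12]] rows 0.1
[[0.003, -0.0, -0.002], [0.08, -0.16, 6.12]] rows 1.5
1.0333 [-0.18  0.49  0.14  1.86  0.46  0.73 -0.02] 0.00857245692220004
```

View pics/w1.png

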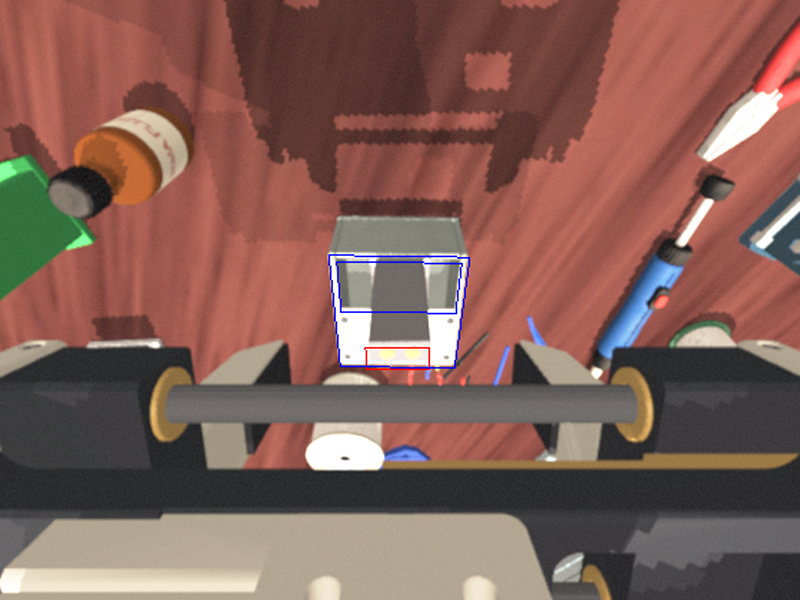

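The wrist view shows the projected bracket top (red, ~(398,357)) and large box (blue, (400,310)) match the picture within a pixel or two. Go down and grip.

>>> drive_tool([
  [[0,0,0],[0.1,-0.1,2],1],
  [[0,0,0],[0.1,-0.1,4],1],
  [[0,0,0],[0.1,-0.1,5.5],1],
  [[0,0,0],[0.1,-0.1,6.1],1],
  [[0,0,0],[0.1,-0.1,6.1],1],
  [[0,0,0],[0.1,-0.1,6.1],-1],
  [[0,0,0],[0.1,-0.1,6.1],-1],
  [[0,0,0],[0.1,-0.1,6.1],-1],
  [[0,0,0],[0.1,-0.1,6.1],-1],
  [[0,0,0],[0.1,-0.1,6.1],-1],
  [[0,0,0],[0.1,-0.1,6.1],-1],
  [[0,0,0],[0.1,-0.1,6.1],-1],
  [[0,0,0],[0.1,-0.1,6.1],-1],
  [[0,0,0],[0.1,-0.1,6.1],-1],
], newtons=40)

```text
clock: 2.25
position: [0.6295, -0.154, 0.0675]
ee_rot: [1.576, 2.323, -0.305]
force: [-0.2, -0.7, 0.4]
width: 0.396
gripper_force: 0.0
```

```bash
python3 - <<'E'
from rel import *
f=(.6276,-.1476,1.95)
s=show([tgt(f,0,0,0,0)]);print(s["clock"],s["gripper_force"],s["width"]*92,s["force"])
print("path, relative to nominal start")
F=(LB[0],LB[1],1.95)
b=tgt(F,22,0,0,0)
K=[(22,0,4,0),(25,0,8,0),(25,0,11,0),(25,0,15,5),(25,0,20,11),(25,0,25,17),(25,0,30,23),(25,0,34,27),(25,0,38,32),(28,0,41,35),(31,0,44,38),(34,0,47,40),(40,0,53,44),(46,0,59,44),(52,0,65,44),(58,0,71,44),(58,0,83,44),(58,0,105,44),(58,0,125,44)]
show([tgt(F,*k) for k in K],b)
E
```

```text
[[0.001, -0.0, -0.001], [-0.07, 0.06, -0.06]] rows 0.0
2.25 0.0 36.46737092402594 [-0.20730858 -0.72582324  0.44706134]
path, relative to nominal start
[[0.0, 0.0, 0.0], [-0.15, 0.0, -0.37]] rows 0.1
[[0.0, 0.0, 0.0], [-0.02, 0.0, -0.85]] rows 0.2
[[0.0, 0.0, 0.0], [-0.13, 0.0, -1.13]] rows 0.3
[[0.0, 0.087, 0.0], [-0.77, 0.0, -1.21]] rows 0.7
[[0.0, 0.192, 0.0], [-1.5, -0.0, -1.28]] rows 1.5
[[0.0, 0.297, 0.0], [-2.19, 0.0, -1.28]] rows 2.4
[[0.0, 0.401, -0.0], [-2.83, 0.0, -1.24]] rows 3.2
[[0.0, 0.471, 0.0], [-3.25, -0.0, -1.25]] rows 3.8
[[0.0, 0.559, -0.0], [-3.7, 0.0, -1.14]] rows 4.5
[[0.0, 0.611, -0.0], [-3.7, 0.0, -1.23]] rows 4.9
[[0.0, 0.663, 0.0], [-3.67, 0.0, -1.32]] rows 5.3
[[0.0, 0.698, 0.0], [-3.6, -0.0, -1.5]] rows 5.6
[[-0.0, 0.768, 0.0], [-3.42, 0.0, -1.85]] rows 6.1
[[-0.0, 0.768, 0.0], [-3.08, -0.0, -2.64]] rows 6.1
[[-0.0, 0.768, 0.0], [-2.75, -0.0, -3.42]] rows 6.1
[[-0.0, 0.768, 0.0], [-2.42, 0.0, -4.2]] rows 6.1
[[-0.0, 0.768, 0.0], [-2.87, 0.0, -5.31]] rows 6.1
[[-0.0, 0.768, 0.0], [-3.69, 0.0, -7.35]] rows 6.1
[[-0.0, 0.768, 0.0], [-4.44, 0.0, -9.2]] rows 6.1
```

>>> drive_tool([
  [[0,0,0],[0,0,0],-1],
  [[0,0,0],[0,0,0],-1],
  [[0,0,0],[0,0,0],-1],
  [[0,0,0],[0,0,0],-1],
  [[0,0,0],[-0.15,0,-0.37],-1],
  [[0,0,0],[0,0,-0.85],-1],
  [[0,0,0],[-0.1,0,-1.1],-1],
  [[0,0,0],[-0.1,0,-1.1],-1],
], newtons=40)

```text
clock: 2.92
position: [0.6287, -0.1508, 0.0789]
ee_rot: [1.576, 2.323, -0.304]
force: [0.5, 0.9, -2.0]
width: 0.324
gripper_force: 40.0
```

>>> drive_tool([
  [[0,0.04,0],[-0.33,0,-0.05],-1],
  [[0,0.09,0],[-0.67,0,-0.1],-1],
  [[0,0.14,0],[-1.03,0,-0.14],-1],
  [[0,0.19,0],[-1.4,0,-0.18],-1],
  [[0,0.245,0],[-1.75,0,-0.18],-1],
  [[0,0.297,0],[-2.1,0,-0.18],-1],
  [[0,0.35,0],[-2.42,0,-0.16],-1],
  [[0,0.4,0],[-2.73,0,-0.14],-1],
  [[0,0.47,0],[-3.15,0,-0.15],-1],
  [[0,0.515,0],[-3.37,0,-0.1],-1],
  [[0,0.56,0],[-3.6,0,-0.05],-1],
  [[0,0.61,0],[-3.6,0,-0.13],-1],
  [[0,0.66,0],[-3.57,0,-0.22],-1],
  [[0,0.7,0],[-3.5,0,-0.4],-1],
  [[0,0.7,0],[-3.5,0,-0.4],-1],
])

```text
clock: 4.17
position: [0.6392, -0.1826, 0.0938]
ee_rot: [-1.614, -2.371, -0.258]
force: [-0.6, -0.8, -1.0]
width: 0.327
gripper_force: 40.0
```

```bash
python3 - <<'E'
from rel import *
F=(LB[0],LB[1],1.95)
K=[(34,0,47,40),(40,0,53,44),(46,0,59,44),(58,0,71,44),(58,0,83,44),(58,0,105,44),(58,0,125,44)]
s=show([tgt(F,*k) for k in K]);print(s["joints"].round(2),s["force"])
E
```

```text
[[0.001, -0.003, -0.004], [0.24, 0.21, -0.13]] rows 0.1
[[0.001, 0.067, -0.004], [0.61, 0.21, -0.28]] rows 0.5
[[0.001, 0.067, -0.004], [1.36, 0.21, -0.67]] rows 0.5
[[0.001, 0.067, -0.004], [2.88, 0.21, -1.43]] rows 0.8
[[0.001, 0.067, -0.004], [3.25, 0.21, -2.57]] rows 1.0
[[0.001, 0.067, -0.004], [3.94, 0.2, -4.66]] rows 1.5
[[0.001, 0.067, -0.004], [4.56, 0.2, -6.56]] rows 1.9
[ 0.46  0.77 -0.24  1.38 -0.09  1.2   0.69] [-0.58644284 -0.83303701 -0.98930478]
```

>>> drive_tool([
  [[0,0.03,0],[0.4,0,-0.2],-1],
  [[0,0.067,0],[0.6,0,-0.28],-1],
  [[0,0.067,0],[1.36,0,-0.67],-1],
  [[0,0.067,0],[2.1,0,-1.05],-1],
  [[0,0.067,0],[2.88,0,-1.43],-1],
  [[0,0.067,0],[3.07,0,-2],-1],
  [[0,0.067,0],[3.25,0,-2.57],-1],
  [[0,0.067,0],[3.94,0,-4.66],-1],
  [[0,0.067,0],[4.56,0,-6.56],-1],
  [[0,0.067,0],[4.56,0,-6.56],-1],
])

```text
clock: 5.0
position: [0.6334, -0.1588, 0.1764]
ee_rot: [-1.579, -2.331, -0.311]
force: [0.2, 0.2, -1.8]
width: 0.327
gripper_force: 40.0
```

```bash
python3 - <<'E'
from rel import *
from cell import cams
import cv2
s=show([tgt(SB,58,0,125,44),tgt(SB,58,0,83,44)]);print(s["joints"].round(2),s["force"])
a=cams.get_image("scene");b=cams.get_image("side")
c=lambda im,x,y:cv2.resize(im[y:y+150,x:x+100],None,fx=4,fy=4,interpolation=cv2.INTER_CUBIC)
cv2.imwrite("pics/e1.png",np.hstack([c(a,260,110),c(b,265,110)]))
E
```

```text
[[0.081, 0.006, -0.185], [20.08, 6.69, 8.68]] rows 5.5
[[0.081, 0.006, -0.185], [18.53, 6.66, 12.58]] rows 5.6
[ 0.47  0.7  -0.26  1.32 -0.14  1.37  0.68] [ 0.19626892  0.23480342 -1.83328058]
```

View pics/e1.png

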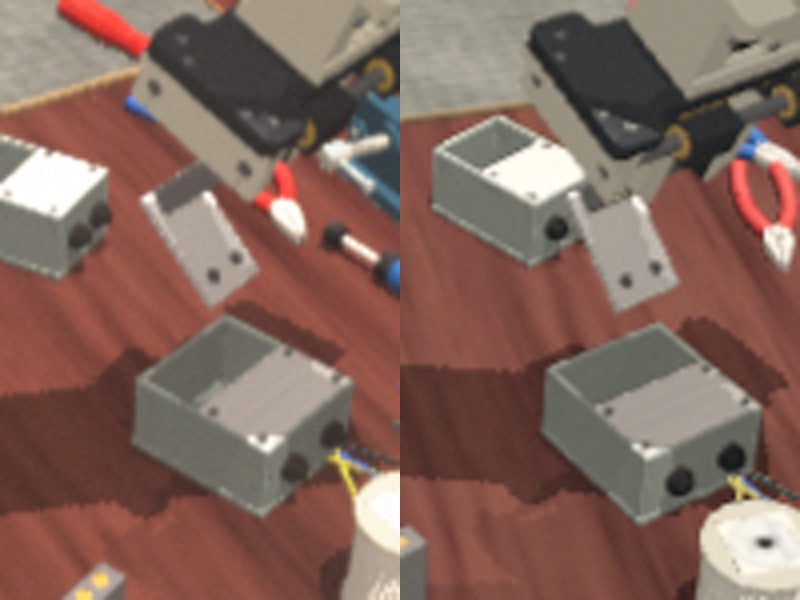

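The bracket is out and hangs toe-down (toe corners scene (210,308),(258,268), side (625,310),(678,278)). Move above the small box.

>>> drive_tool([
  [[0.016,0,-0.037],[4,1.3,1.4],-1],
  [[0.032,0,-0.074],[7,2.4,2.8],-1],
  [[0.048,0,-0.11],[10.5,3.5,4.3],-1],
  [[0.064,0,-0.15],[14,4.7,6],-1],
  [[0.08,0.006,-0.185],[17,5.7,7.3],-1],
  [[0.08,0.006,-0.185],[20.1,6.7,8.7],-1],
  [[0.08,0.006,-0.185],[20.1,6.7,8.7],-1],
  [[0.08,0.006,-0.185],[20.1,6.7,8.7],-1],
  [[0.08,0.006,-0.185],[20.1,6.7,8.7],-1],
])

```text
clock: 5.85
position: [0.612, 0.069, 0.1649]
ee_rot: [-1.325, -2.451, -0.255]
force: [0.2, -1.5, -2.2]
width: 0.327
gripper_force: 40.0
```

```bash
python3 - <<'E'
from fit import *
from rel import *
# check of toe corners at the earlier pose
P=np.array([.6334,-.1588,.1764]);R=Ro.from_rotvec([-1.579,-2.331,-.311]).as_matrix()
g=P-.019*R[:,2];Rb=R@Ro.from_euler("y",PRE).as_matrix()@np.diag([1,-1,-1])
for zz in(0,6):
  for n,o,u in(("scene",(260,110),[(210,308),(258,268)]),("side",(265,110),[(225,310),(278,278)])):
    L=np.array([(-59,20,zz-82),(-59,-20,zz-82)])/1e3
    print(n,zz,(proj(n,g+L@Rb.T)-(np.array(o)+np.array(u)/4-.375)).round(1).tolist())
s=show([tgt(SB,*k) for k in[(58,0,125,44),(58,0,83,44),(58,0,71,44),(40,0,53,44)]]);print(s["clock"],s["joints"].round(2))
E
```

```text
scene 0 [[-1.4, 0.9], [-1.8, 2.1]]
side 0 [[-2.5, -0.2], [-0.8, 1.4]]
scene 6 [[0.4, 0.0], [-0.0, 1.2]]
side 6 [[-1.1, -0.8], [0.6, 0.8]]
[[-0.004, -0.005, -0.002], [0.08, 0.23, -0.56]] rows 0.1
[[-0.004, -0.005, -0.002], [-1.51, 0.25, 3.33]] rows 0.9
[[-0.004, -0.005, -0.002], [-1.97, 0.26, 4.44]] rows 1.2
[[-0.004, -0.005, -0.002], [-4.32, 0.27, 5.42]] rows 1.7
5.85 [ 0.21  0.65 -0.35  1.47 -0.14  1.25  0.54]
```

```bash
python3 - <<'E'
from rel import *
show([tgt(SB,*k) for k in[(58,0,100,44),(58,0,83,44),(58,0,71,44),(52,0,65,44),(46,0,59,44),(40,0,53,44),(34,0,47,40)]])
E
```

```text
[[-0.004, -0.005, -0.002], [-0.87, 0.24, 1.75]] rows 0.5
[[-0.004, -0.005, -0.002], [-1.51, 0.25, 3.33]] rows 0.9
[[-0.004, -0.005, -0.002], [-1.97, 0.26, 4.44]] rows 1.2
[[-0.004, -0.005, -0.002], [-2.75, 0.26, 4.76]] rows 1.3
[[-0.004, -0.005, -0.002], [-3.53, 0.26, 5.09]] rows 1.5
[[-0.004, -0.005, -0.002], [-4.32, 0.27, 5.42]] rows 1.7
[[-0.005, -0.075, -0.002], [-4.69, 0.27, 5.55]] rows 1.7
```

>>> drive_tool([
  [[0,0,0],[0,0.25,-0.5],-1],
  [[0,0,0],[-0.4,0.25,0.6],-1],
  [[0,0,0],[-0.87,0.25,1.75],-1],
  [[0,0,0],[-1.2,0.25,2.5],-1],
  [[0,0,0],[-1.5,0.25,3.3],-1],
  [[0,0,0],[-1.97,0.25,4.4],-1],
  [[0,0,0],[-2.75,0.25,4.75],-1],
  [[0,0,0],[-3.5,0.25,5.1],-1],
  [[0,0,0],[-4.3,0.27,5.4],-1],
  [[0,-0.04,0],[-4.5,0.27,5.48],-1],
  [[0,-0.075,0],[-4.7,0.27,5.55],-1],
  [[0,-0.075,0],[-4.7,0.27,5.55],-1],
])

```text
clock: 6.85
position: [0.6272, 0.0529, 0.097]
ee_rot: [-1.357, -2.515, -0.211]
force: [-0.3, 1.7, -1.6]
width: 0.325
gripper_force: 40.0
```

```bash
python3 - <<'E'
from rel import *
from cell import cams
import cv2
s=show([tgt(SB,*k) for k in[(34,0,47,40),(31,0,44,38),(28,0,41,35),(25,0,38,32),(25,0,34,27),(25,0,30,23),(25,0,25,17),(25,0,20,11),(25,0,15,5),(25,0,11,0),(25,0,8,0),(23,0,3,0),(22,0,0,0)]]);print(s["force"],s["joints"].round(2))
a=cams.get_image("scene");b=cams.get_image("side")
c=lambda im,x,y:cv2.resize(im[y:y+120,x:x+80],None,fx=5,fy=5,interpolation=cv2.INTER_CUBIC)
cv2.imwrite("pics/e2.png",np.hstack([c(a,240,90),c(b,265,90)]))
E
```

```text
[[-0.002, 0.001, 0.0], [-0.1, -0.15, 0.1]] rows 0.0
[[-0.002, -0.034, 0.0], [-0.27, -0.15, 0.19]] rows 0.3
[[-0.002, -0.086, 0.0], [-0.34, -0.15, 0.24]] rows 0.7
[[-0.002, -0.138, 0.0], [-0.41, -0.15, 0.31]] rows 1.1
[[-0.002, -0.226, 0.0], [0.01, -0.15, 0.51]] rows 1.8
[[-0.002, -0.296, 0.001], [0.33, -0.15, 0.79]] rows 2.4
[[-0.002, -0.4, 0.001], [0.84, -0.15, 1.17]] rows 3.2
[[-0.002, -0.505, 0.001], [1.37, -0.15, 1.61]] rows 4.0
[[-0.002, -0.61, 0.001], [1.89, -0.15, 2.13]] rows 4.9
[[-0.002, -0.697, 0.001], [2.32, -0.15, 2.6]] rows 5.6
[[-0.002, -0.697, 0.001], [2.23, -0.15, 2.89]] rows 5.6
[[-0.002, -0.697, 0.001], [1.89, -0.15, 3.3]] rows 5.6
[[-0.002, -0.697, 0.001], [1.7, -0.15, 3.56]] rows 5.6
[-0.33743663  1.7260051  -1.60247756] [ 0.18  0.7  -0.32  1.52 -0.08  1.1   0.54]
```

View pics/e2.png

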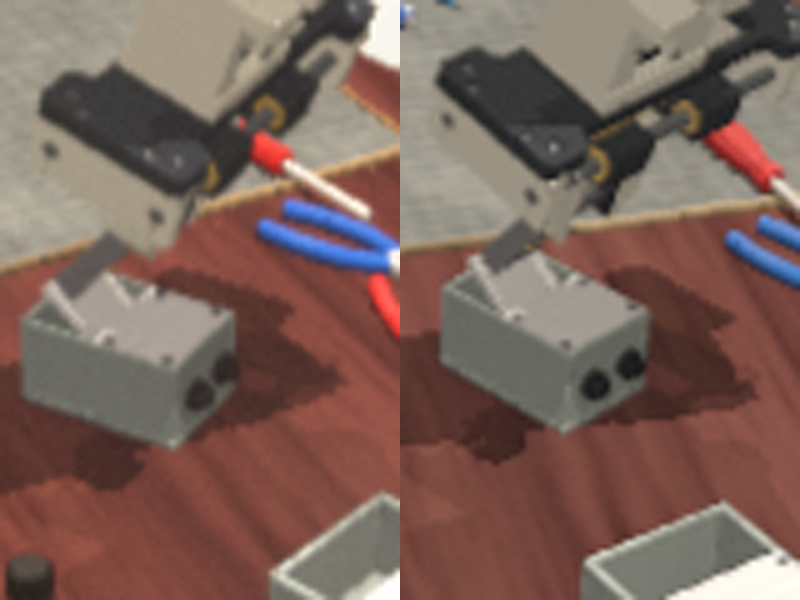

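```bash
python3 - <<'E'
from fit import *
from rel import *
s=readout.observe();P=s["position"];R=Ro.from_rotvec(s["ee_rot"]).as_matrix()
g=P-.019*R[:,2];Rb=R@Ro.from_euler("y",PRE).as_matrix()@np.diag([1,-1,-1])
for n,o in(("scene",(240,90)),("side",(265,90))):
    print(n)
    for y in(20,-20):
        for zz in (6,):
            a=g+Rb@(np.array([7,y,zz-82])/1e3);b=g+Rb@(np.array([-59,y,zz-82])/1e3);t=(a[2]-.047)/(a[2]-b[2]);q=a+(b-a)*t
            print("foot top edge heel, at z47",((proj(n,np.array([a,q]))-o+.4)*5).round().tolist())
    S=pose(SB,0,[(4,26,47),(4,-26,47),(40,26,47),(40,-26,47),(44,30,47),(-44,30,47)])
    print("slot",((proj(n,S)-o+.4)*5).round().tolist())
E
```

```text
scene
foot top edge heel, at z47 [[44.0, 288.0], [75.0, 323.0]]
foot top edge heel, at z47 [[86.0, 250.0], [116.0, 284.0]]
slot [[93.0, 338.0], [147.0, 287.0], [30.0, 317.0], [85.0, 268.0], [18.0, 319.0], [176.0, 371.0]]
side
foot top edge heel, at z47 [[69.0, 257.0], [93.0, 295.0]]
foot top edge heel, at z47 [[124.0, 228.0], [147.0, 265.0]]
slot [[105.0, 311.0], [175.0, 272.0], [52.0, 283.0], [123.0, 245.0], [41.0, 283.0], [172.0, 354.0]]
```

>>> drive_tool([
  [[0,-0.03,0],[-0.27,-0.15,0.19],-1],
  [[0,-0.09,0],[-0.34,-0.15,0.24],-1],
  [[0,-0.14,0],[-0.4,-0.15,0.31],-1],
  [[0,-0.18,0],[-0.2,-0.15,0.41],-1],
  [[0,-0.226,0],[0,-0.15,0.51],-1],
  [[0,-0.296,0],[0.33,-0.15,0.79],-1],
  [[0,-0.35,0],[0.6,-0.15,0.98],-1],
  [[0,-0.4,0],[0.84,-0.15,1.17],-1],
  [[0,-0.45,0],[1.1,-0.15,1.39],-1],
  [[0,-0.505,0],[1.37,-0.15,1.6],-1],
  [[0,-0.56,0],[1.63,-0.15,1.87],-1],
  [[0,-0.61,0],[1.9,-0.15,2.13],-1],
  [[0,-0.65,0],[2.1,-0.15,2.35],-1],
  [[0,-0.697,0],[2.32,-0.15,2.6],-1],
  [[0,-0.697,0],[2.23,-0.15,2.89],-1],
  [[0,-0.697,0],[2.05,-0.15,3.1],-1],
  [[0,-0.697,0],[1.95,-0.15,3.2],-1],
  [[0,-0.697,0],[1.95,-0.15,3.2],-1],
])

```text
clock: 8.45
position: [0.6104, 0.0734, 0.0722]
ee_rot: [1.331, 2.458, -0.262]
force: [-0.4, -0.3, -1.2]
width: 0.325
gripper_force: 40.0
```

```bash
python3 - <<'E'
from rel import *
s=show([tgt(SB,*k) for k in[(22,0,2,0),(22,0,0,0)]]);print(s["force"],s["joints"].round(2))
E
```

```text
[[-0.004, -0.002, -0.001], [0.14, 0.12, 0.14]] rows 0.1
[[-0.004, -0.002, -0.001], [0.22, 0.13, 0.33]] rows 0.1
[-0.42350866 -0.33500723 -1.17033951] [-0.49  0.56  0.07  1.9   0.54  0.7  -0.27]
```

>>> drive_tool([
  [[0,0,0],[0.12,0.1,0.12],-1],
  [[0,0,0],[0.18,0.1,0.24],-1],
  [[0,0,0],[0.22,0.1,0.33],-1],
  [[0,0,0],[0.24,0.1,0.38],-1],
  [[0,0,0],[0.24,0.1,0.38],-1],
])

```text
clock: 8.87
position: [0.6103, 0.0762, 0.0678]
ee_rot: [1.328, 2.459, -0.261]
force: [0.6, 0.5, -2.3]
width: 0.32
gripper_force: 40.0
```

```bash
python3 - <<'E'
from rel import *
s=show([tgt(SB,*k) for k in[(22,0,0,0)]]);print(s["force"],s["ft_torque"])
E
```

```text
[[-0.003, -0.001, 0.001], [-0.17, -0.02, 0.01]] rows 0.0
[ 0.60480158  0.53972951 -2.30485493] [ 0.54950929  0.29373991 -0.00731054]
```

>>> drive_tool([
  [[0,0,0],[0.02,0,0.05],-1],
  [[0,0,0],[0.04,0,0.1],-1],
  [[0,0,0],[0.04,0,0.1],-1],
])

```text
clock: 9.12
position: [0.6104, 0.0764, 0.0673]
ee_rot: [1.327, 2.459, -0.261]
force: [-1.8, 1.2, 3.4]
width: 0.322
gripper_force: 40.0
```

>>> drive_tool([
  [[0,0,0],[0.02,0,0.05],-1],
  [[0,0,0],[0.02,0,0.05],0],
  [[0,0,0],[0.02,0,0.05],0],
  [[0,0,0],[0.02,0,0.05],0],
  [[0,0,0],[0.02,0,0.05],0],
  [[0,0,0],[0.02,0,0.05],1],
  [[0,0,0],[0,0,0],1],
  [[0,0,0],[0,0,-1],1],
  [[0,0,0],[0,0,-3],1],
  [[0,0,0],[0,0,-6],1],
  [[0,0,0],[0,0,-10],1],
  [[0,0,0],[0,0,-14],1],
  [[0,0,0],[0,0,-14],1],
])

```text
clock: 10.2
position: [0.5837, 0.1255, 0.2044]
ee_rot: [1.323, 2.458, -0.246]
force: [2.6, 1.7, -0.7]
width: 0.986
gripper_force: 0.0
```

```bash
python3 - <<'E'
from rel import *
from cell import cams
import cv2
f=(.459,-.3153,2.0154)
s=show([tgt(f,0,0,80,0,0,0),tgt(f,0,0,0,0,60,0),tgt(f,0,0,0,0,0,0)]);print(s["clock"],s["joints"].round(2))
a=cams.get_image("scene");b=cams.get_image("side")
c=lambda im,x,y:cv2.resize(im[y:y+120,x:x+80],None,fx=5,fy=5,interpolation=cv2.INTER_CUBIC)
cv2.imwrite("pics/e3.png",np.hstack([c(a,240,100),c(b,265,100)]))
E
```

```text
[[0.06, -0.003, 0.127], [-26.25, -34.87, 16.71]] rows 11.2
[[0.06, -0.003, 0.127], [-23.28, -34.57, 18.14]] rows 10.9
[[0.06, -0.003, 0.127], [-23.27, -34.93, 24.13]] rows 11.6
10.2 [-0.55  0.37  0.02  1.8   0.45  0.99 -0.21]
```

View pics/e3.png

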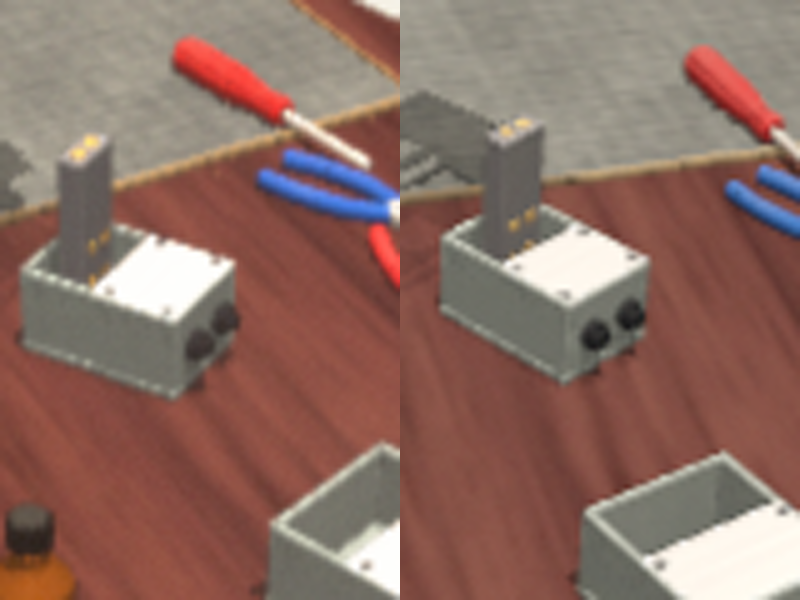

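The small bracket stands upright in the small box, centred (top at (85,150)/(515,130)). Now to the large bracket.

>>> drive_tool([
  [[0.03,0,0.06],[-13,-17,6],1],
  [[0.03,0,0.06],[-13,-17,6],1],
  [[0.03,0,0.06],[-13,-17,6],1],
  [[0.03,0,0.06],[-13,-17,6],1],
  [[0.03,0,0.06],[-13,-17,6],1],
  [[0.06,0,0.127],[-26.2,-34.9,16.7],1],
  [[0.06,0,0.127],[-26.2,-34.9,16.7],1],
  [[0.06,0,0.127],[-26.2,-34.9,16.7],1],
  [[0.06,0,0.127],[-26.2,-34.9,16.7],1],
  [[0.06,0,0.127],[-26.2,-34.9,16.7],1],
  [[0.06,0,0.127],[-26.2,-34.9,16.7],1],
  [[0.06,0,0.127],[-26.2,-34.9,16.7],1],
  [[0.06,0,0.127],[-26.2,-34.9,16.7],1],
  [[0.06,0,0.127],[-26.2,-34.9,16.7],1],
  [[0.06,0,0.127],[-26.2,-34.9,16.7],1],
])

```text
clock: 11.55
position: [0.4575, -0.3255, 0.1403]
ee_rot: [1.501, 2.374, -0.305]
force: [0.4, 0.8, -0.5]
width: 1.003
gripper_force: 0.0
```

```bash
python3 - <<'E'
from rel import *
f=(.459,-.3153,2.0154)
s=show([tgt(f,0,0,80,0,0,0),tgt(f,0,0,0,0,60,0),tgt(f,0,0,0,0,0,0)]);print(s["joints"].round(2),abs(s["dq"]).max())
E
```

```text
[[-0.012, -0.001, 0.001], [-0.02, 0.57, -0.44]] rows 0.2
[[-0.012, -0.001, 0.001], [2.98, 0.59, 0.98]] rows 0.8
[[-0.012, -0.001, 0.001], [2.97, 0.66, 6.98]] rows 1.8
[0.15 0.3  0.23 2.14 0.45 0.48 0.43] 0.01857656824363581
```

>>> drive_tool([
  [[-0.01,0,0],[1.5,0.6,0],1],
  [[-0.01,0,0],[3,0.6,1],1],
  [[-0.01,0,0],[3,0.6,1],1],
  [[-0.01,0,0],[3,0.6,3],1],
  [[-0.01,0,0],[3,0.65,5],1],
  [[-0.01,0,0],[3,0.65,6.5],1],
  [[-0.01,0,0],[3,0.65,7],1],
  [[-0.01,0,0],[3,0.65,7],1],
  [[-0.01,0,0],[3,0.65,7],-1],
  [[-0.01,0,0],[3,0.65,7],-1],
  [[-0.01,0,0],[3,0.65,7],-1],
  [[-0.01,0,0],[3,0.65,7],-1],
  [[-0.01,0,0],[3,0.65,7],-1],
  [[-0.01,0,0],[3,0.65,7],-1],
  [[-0.01,0,0],[3,0.65,7],-1],
  [[-0.01,0,0],[3,0.65,7],-1],
  [[-0.01,0,0],[3,0.65,7],-1],
  [[-0.01,0,0],[3,0.65,7],-1],
], newtons=40)

```text
clock: 13.05
position: [0.4619, -0.3226, 0.0646]
ee_rot: [1.497, 2.37, -0.293]
force: [-1.5, 0.7, 2.2]
width: 0.48
gripper_force: 40.0
```

```bash
python3 - <<'E'
from rel import *
f=(.459,-.3153,2.0154)
s=show([tgt(f,0,0,0,0,0,0),tgt(f,0,0,130,0,0,0),tgt(f,0,0,130,44,0,0),tgt(LB,58,0,125,44)]);print(s["joints"].round(2),abs(s["dq"]).max())
E
```

```text
[[-0.002, -0.0, 0.0], [0.08, 0.05, -0.01]] rows 0.0
[[-0.002, -0.0, 0.0], [-4.79, 0.03, -12.07]] rows 3.1
[[-0.002, 0.768, -0.001], [-7.89, 0.03, -8.33]] rows 6.1
[[-0.002, 0.767, 0.085], [2.79, 22.39, -12.59]] rows 6.2
[0.1  0.44 0.3  2.21 0.54 0.27 0.3 ] 0.002491651230191069
```

>>> drive_tool([
  [[0,0,0],[-0.4,0,-1],-1],
  [[0,0,0],[-1.6,0,-4],-1],
  [[0,0,0],[-3.2,0,-8],-1],
  [[0,0,0],[-4.8,0,-12.1],-1],
  [[0,0.1,0],[-4.8,1,-12.1],-1],
  [[0,0.2,0.02],[-3.5,4,-12.1],-1],
  [[0,0.3,0.03],[-2.5,7,-12.2],-1],
  [[0,0.4,0.05],[-1.5,10,-12.3],-1],
  [[0,0.5,0.06],[-0.5,13,-12.4],-1],
  [[0,0.6,0.07],[1,16.5,-12.5],-1],
  [[0,0.7,0.08],[2,20,-12.5],-1],
  [[0,0.767,0.085],[2.8,22.4,-12.6],-1],
  [[0,0.767,0.085],[2.8,22.4,-12.6],-1],
  [[0,0.767,0.085],[2.8,22.4,-12.6],-1],
  [[0,0.767,0.085],[2.8,22.4,-12.6],-1],
  [[0,0.767,0.085],[2.8,22.4,-12.6],-1],
])

```text
clock: 14.38
position: [0.6322, -0.1612, 0.1709]
ee_rot: [-1.599, -2.31, -0.307]
force: [1.0, -0.8, -0.5]
width: 0.473
gripper_force: 40.0
```

```bash
python3 - <<'E'
from rel import *
s=show([tgt(LB,*k) for k in[(58,0,125,44),(58,0,100,44),(58,0,83,44),(58,0,71,44),(52,0,65,44),(46,0,59,44),(40,0,53,44),(34,0,47,40)]]);print(s["joints"].round(2),s["force"],s["width"])
E
```

```text
[[-0.002, 0.002, -0.002], [0.02, 0.09, 0.06]] rows 0.0
[[-0.002, 0.002, -0.002], [-0.91, 0.1, 2.38]] rows 0.6
[[-0.002, 0.002, -0.002], [-1.55, 0.1, 3.96]] rows 1.0
[[-0.002, 0.002, -0.002], [-1.99, 0.1, 5.08]] rows 1.3
[[-0.002, 0.002, -0.002], [-2.77, 0.1, 5.41]] rows 1.5
[[-0.002, 0.002, -0.002], [-3.55, 0.11, 5.74]] rows 1.6
[[-0.002, 0.002, -0.002], [-4.34, 0.11, 6.07]] rows 1.8
[[-0.002, -0.068, -0.002], [-4.71, 0.11, 6.21]] rows 1.9
[ 0.35  0.69 -0.03  1.33 -0.28  1.37  0.77] [ 0.98912531 -0.75387941 -0.50206082] 0.4733558755437692
```

>>> drive_tool([
  [[0,0,0],[-0.45,0.1,1.2],-1],
  [[0,0,0],[-0.9,0.1,2.4],-1],
  [[0,0,0],[-1.2,0.1,3.2],-1],
  [[0,0,0],[-1.55,0.1,4],-1],
  [[0,0,0],[-2,0.1,5.1],-1],
  [[0,0,0],[-2.8,0.1,5.4],-1],
  [[0,0,0],[-3.55,0.1,5.75],-1],
  [[0,0,0],[-4.3,0.1,6.05],-1],
  [[0,-0.03,0],[-4.5,0.1,6.15],-1],
  [[0,-0.07,0],[-4.7,0.1,6.2],-1],
  [[0,-0.07,0],[-4.7,0.1,6.2],-1],
])

```text
clock: 15.3
position: [0.6416, -0.1788, 0.0955]
ee_rot: [-1.633, -2.364, -0.256]
force: [0.4, 1.2, -1.4]
width: 0.478
gripper_force: 40.0
```

```bash
python3 - <<'E'
from rel import *
s=show([tgt(LB,*k) for k in[(34,0,47,40),(31,0,44,38),(28,0,41,35),(25,0,38,32),(25,0,34,27),(25,0,30,23),(25,0,25,17),(25,0,20,11),(25,0,15,5),(25,0,11,0),(25,0,8,0),(23,0,3,0),(22,0,0,0)]]);print(s["force"],s["width"])
E
```

```text
[[-0.001, 0.002, 0.0], [-0.07, -0.16, -0.05]] rows 0.0
[[-0.001, -0.033, 0.0], [-0.24, -0.16, 0.04]] rows 0.3
[[-0.001, -0.085, 0.0], [-0.31, -0.16, 0.09]] rows 0.7
[[-0.001, -0.137, 0.0], [-0.38, -0.16, 0.16]] rows 1.1
[[-0.001, -0.225, 0.0], [0.04, -0.16, 0.37]] rows 1.8
[[-0.001, -0.295, 0.001], [0.35, -0.16, 0.64]] rows 2.4
[[-0.001, -0.399, 0.001], [0.87, -0.16, 1.02]] rows 3.2
[[-0.001, -0.504, 0.001], [1.4, -0.16, 1.46]] rows 4.0
[[-0.001, -0.609, 0.001], [1.92, -0.16, 1.98]] rows 4.9
[[-0.001, -0.696, 0.001], [2.35, -0.16, 2.45]] rows 5.6
[[-0.001, -0.696, 0.001], [2.26, -0.16, 2.74]] rows 5.6
[[-0.001, -0.696, 0.001], [1.92, -0.16, 3.15]] rows 5.6
[[-0.001, -0.696, 0.001], [1.73, -0.16, 3.41]] rows 5.6
[ 0.36436553  1.24087514 -1.40555108] 0.4782532491097272
```

>>> drive_tool([
  [[0,-0.03,0],[-0.24,-0.08,0.04],-1],
  [[0,-0.085,0],[-0.31,-0.08,0.1],-1],
  [[0,-0.137,0],[-0.38,-0.08,0.16],-1],
  [[0,-0.18,0],[-0.17,-0.08,0.26],-1],
  [[0,-0.225,0],[0.04,-0.08,0.37],-1],
  [[0,-0.295,0],[0.35,-0.08,0.64],-1],
  [[0,-0.35,0],[0.6,-0.08,0.83],-1],
  [[0,-0.4,0],[0.87,-0.08,1.02],-1],
  [[0,-0.45,0],[1.13,-0.08,1.24],-1],
  [[0,-0.504,0],[1.4,-0.08,1.46],-1],
  [[0,-0.56,0],[1.66,-0.08,1.72],-1],
  [[0,-0.61,0],[1.92,-0.08,1.98],-1],
  [[0,-0.65,0],[2.13,-0.08,2.2],-1],
  [[0,-0.696,0],[2.35,-0.08,2.45],-1],
  [[0,-0.696,0],[2.26,-0.08,2.74],-1],
  [[0,-0.696,0],[2.05,-0.08,2.95],-1],
  [[0,-0.696,0],[1.95,-0.08,3.1],-1],
  [[0,-0.696,0],[1.95,-0.08,3.1],-1],
])

```text
clock: 16.8
position: [0.6302, -0.1549, 0.0718]
ee_rot: [1.602, 2.312, -0.312]
force: [-0.7, 0.4, -1.8]
width: 0.478
gripper_force: 40.0
```

```bash
python3 - <<'E'
from rel import *
s=show([tgt(LB,*k) for k in[(22,0,2,0),(22,0,0,0)]]);print(s["force"],s["joints"].round(2))
E
```

```text
[[-0.003, -0.002, -0.001], [0.1, 0.06, 0.11]] rows 0.0
[[-0.003, -0.002, -0.001], [0.18, 0.06, 0.3]] rows 0.1
[-0.74238636  0.39951196 -1.76000326] [-0.31  0.6   0.38  1.88  0.27  0.58  0.13]
```

>>> drive_tool([
  [[0,0,0],[0.1,0.05,0.1],-1],
  [[0,0,0],[0.14,0.05,0.2],-1],
  [[0,0,0],[0.18,0.05,0.29],-1],
  [[0,0,0],[0.19,0.05,0.33],-1],
  [[0,0,0],[0.21,0.05,0.37],-1],
  [[0,0,0],[0.21,0.05,0.37],-1],
])

```text
clock: 17.3
position: [0.6306, -0.153, 0.0686]
ee_rot: [1.599, 2.312, -0.312]
force: [-3.0, 1.6, 7.7]
width: 0.476
gripper_force: 40.0
```

Contact at exactly the expected height (pick height + 4 mm floor). Release.

>>> drive_tool([
  [[0,0,0],[-0.02,0,-0.05],-1],
  [[0,0,0],[-0.02,0,-0.05],0.3],
  [[0,0,0],[-0.02,0,-0.05],0.3],
  [[0,0,0],[-0.02,0,-0.05],0.3],
  [[0,0,0],[-0.02,0,-0.05],1],
  [[0,0,0],[-0.02,0,-0.05],1],
  [[0,0,0],[0,0,-1],1],
  [[0,0,0],[0,0,-3],1],
  [[0,0,0],[0,0,-6],1],
  [[0,0,0],[0,0,-10],1],
  [[0,0,0],[0,0,-14],1],
  [[0,0,0],[0,0,-14],1],
  [[0,0,0],[0,0,-14],1],
])

```text
clock: 18.38
position: [0.6137, -0.1019, 0.2005]
ee_rot: [1.596, 2.312, -0.305]
force: [-1.6, -0.0, 0.6]
width: 0.998
gripper_force: 0.0
```

```bash
python3 - <<'E'
from cell import cams
import cv2,numpy as np
a=cams.get_image("scene");b=cams.get_image("side")
c=lambda im,x,y:cv2.resize(im[y:y+200,x:x+133],None,fx=3,fy=3,interpolation=cv2.INTER_CUBIC)
cv2.imwrite("pics/e4.png",np.hstack([c(a,215,100),c(b,230,100)]))
E
```

```text
(no output)
```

View pics/e4.png

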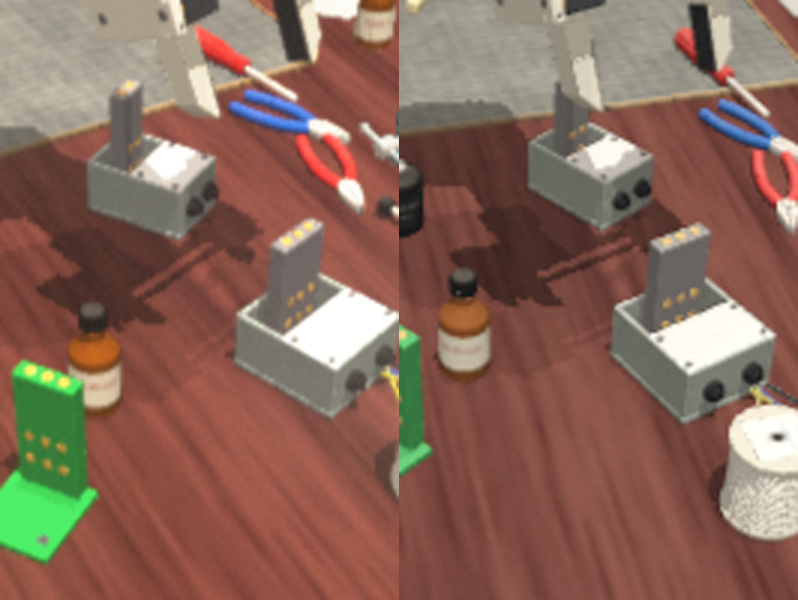

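Both brackets stand upright in their boxes ((125,125) small, (298,275) large in the scene view), the bystanders are unmoved and the gripper is clear.

```bash
python3 -c "
from cell import job
print(job.sign_off())"
```

```text
the job is handed in; nothing more can be done
None
```

I handed the job in at about 18.5 s: the small bracket stands upright in the small box and the large bracket upright in the large box, both released, and the last pictures show no sign that the bystanders moved.

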